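# Unload the spectrometer sample holder

## Robot

A 6-joint arm with a two-finger parallel gripper is mounted at the origin on the work surface. World frame = base frame: x ahead of the robot, y to its left, z up, the work surface at z = 0. Lengths are in m, angles in rad, forces in N, time in s.
With the tool pointing down it reaches from about 0.275 to 0.85 m from the base axis. Payload 19 kg.
Tool frame: the origin (TCP) lies at the very end of the fingers, on their centre line; the grasp point (between the pads) lies 19 mm behind it; z points along the fingers, y is the direction in which the jaws open and shut (so a half turn about z gives the same grasp; the last joint's range is limited). The gripper opens to 85 mm and grips with 20 to 120 N. Pads are 22 mm wide; open, the fingers measure 114 mm over their backs; the gripper's body (76 mm by 85 mm) begins 54 mm behind the grasp point. The pads swing forward as they close: fully open they stand 13 mm farther back than shut.
Start: joints at [0.993, 0.15, 1.437, -0, 1.554, -0.134], TCP at [0.247, 0.519, 0.231] pointing down, gripper open.
Joint ranges: [-2.8, 2.8], [-0.68, 2.1], [0.12, 2.68], [-1.39, 4.53], [0.16, 2.79], [-2.81, 2.81]. Speed limits (rad/s): [1.89, 1.89, 2.22, 3.01, 3.01, 3.01].

## Interface

Orientations are given as a unit quaternion [x, y, z, w].
In Python, from station import manip gives the robot as it stands. Calls block until the motion is done:
- manip.movep(position, orientation): joint-space move of the TCP to a pose.
- manip.line_to(position, ori=None, feed=0.15): straight line of the TCP; ori=None keeps the orientation; feed is the mean speed in m/s.
- manip.movej(angles): joint-space move.
- manip.gripper_open() and manip.close_gripper(): open the fingers fully, or close them until they stop; the grip force is fixed at half the most.
- manip.dwell(seconds).
- manip.solve_ik(position, orientation): joint angles nearest the present ones, or None.
- manip.state(): the state.
- manip.grab_frame(name): name is "scene" or "top"; returns (picture, depth): 420x560x3 uint8, red, green, blue; 420x560 float32, m along the optical axis (not along the pixel's ray), 0 where there is no reading.
- manip.camera_model(name): a dict with "fx", "fy", "cx", "cy" (pixels), "extrinsics" (4x4, takes a point from camera to world coordinates). Camera axes: x right, y down, z forward; pixel columns grow to the right and rows downward; lengths in m; the calibration is good to about 2 mm. A picture is of the moment at which its call begins. camera_model takes no time and is no camera call.
A pose or a line that the arm cannot do raises manip.MotionError and nothing moves.
- manip.hand_in(): hands the job in, once; it reports no verdict.
The state is a dict: "clock": time; "joint_pos": joint angles; "joint_vel": joint speeds; "joint_torque": joint torques, N m; "ee_pos": TCP position; "ee_rot": TCP orientation; "ft_force": force on the tool from outside, world axes, zero at the start; "ft_torque": the same for the moment, N m; "finger_gap": finger opening in m.
Only numpy, scipy, OpenCV 4.12 (cv2) and the standard library are available. Lean on these libraries where they do the work, as an engineer would, in place of code of your own. Each camera call takes 0.05 s, during which the arm holds its last target. There are 200 camera calls.

## Task

Take the stacked sample holder apart from the top down: first stand the steel weight upright in the middle of the blue pad, then lay the brass ring flat over the post of the yellow stand. Next lower the red holder fully down over the steel post of the ejector plate so that the post pushes the white disc up out of it, then lift off the raised disc and lay it flat, the same way up, in the middle of the green dish, leaving the holder down on the ejector. Leave the amber vial and the small copper disc where they are.

Things in the scene. Friction and masses are not known exactly. Their poses are not given: they have to be found in the camera images.
- weight: Steel pin weight, top of the stack: upright round bar 20 mm diameter with a 24 mm black head (the top 11 mm), 45 mm tall overall, about 0.11 kg. Origin at the centre of its underside, z up. At the start it stands loose on the white disc, inside the brass ring, and rises 29 mm above the ring's top.
- ring: Loose brass ring, outside diameter 60 mm, hole 40 mm, 12 mm thick, about 0.09 kg. Origin at the centre of its underside, z along its axis. At the start it lies flat on the holder's rim and overhangs the holder's 50 mm body by 5 mm all round.
- cell: Red round sample holder, loose, standing on the bench, bottom of the stack, about 0.14 kg, 34 mm tall: a flange 74 mm diameter and 6 mm thick at the foot, above it a body 50 mm outside diameter (grip here). Inside is a round pocket 38 mm wide and 28 mm deep, open at the top; its floor is the 6 mm flange with a through hole 28 mm wide in the middle. Origin at the centre of its underside, z up.
- disc: Loose white ceramic sample disc, 36 mm diameter, 24 mm thick, about 0.1 kg. Origin at the centre of its underside, z up. At the start it lies in the holder's pocket with its top 4 mm below the rim, so that it cannot be gripped; with the holder fully down on the ejector it stands on the post, 18 mm proud of the rim, its lowest 6 mm still inside the pocket.
- pad: Place of the weight: fixed blue square pad 90 x 90 mm, 6 mm thick. Origin at the centre of its underside (bench level), z up, x and y along its sides.
- ring_stand: Place of the ring: fixed yellow stand, a round pedestal 50 mm diameter and 20 mm high on whose top the ring lies, with a post 20 mm diameter rising a further 18 mm from its middle. Origin at the centre of its underside (bench level), z up.
- ejector: Place of the holder: fixed bright metal square plate 90 x 90 mm, 8 mm thick, with an upright steel ejector post in its middle, 16 mm diameter, rising 28 mm above the plate. The post passes the holder's hole with 6 mm to spare all round. Origin at the centre of the plate's underside (bench level), z up.
- seat: Place of the disc: fixed green round dish, outside diameter 80 mm, rim 10 mm above the bench, inner diameter 68 mm, inner floor 6 mm above the bench. Origin at the centre of its underside (bench level), z up.
- vial: Amber glass vial with white cap, 28 mm diameter, 55 mm tall, standing loose on the bench; leave alone. Origin at the centre of its underside.
- spare: Copper-coloured disc, 30 mm diameter, 14 mm thick, lying loose on the bench; leave alone. Origin at the centre of its underside.

How it is judged:
By the outcome, as a careful person would: the job done as asked, in the order asked, and still so for the second after the job is handed in, with the robot touching nothing.
It also fails if it takes over 128 s, if anything falls off the work surface, if the arm or the gripper's body presses on something with over 40 N, if the wrist force passes 120 N, or if a joint passes its speed limit or range.

## Working session

There is one attempt and no reset: what is moved stays moved. The work goes in short steps, each a Python script; the robot and the scene stay as the last script left them, time stands still between calls to the robot, and variables do not carry over. Pictures are saved under pics/ and viewed, about 12 in all and at most 16, crops included, and the job is handed in when it is done.

```bash
ls; mkdir -p pics; python3 - <<'E'
from station import manip
import cv2, numpy as np
for n in ("scene","top"):
    im,d=manip.grab_frame(n); cv2.imwrite(f"pics/{n}0.png",im[:,:,::-1]); np.save(f"{n}0.npy",d)
    m=manip.camera_model(n); print(n,m["fx"],m["cx"],m["cy"],np.round(m["extrinsics"],3).tolist())
print(manip.state())
E
```

```text
pics
scene 521.7058341746346 266.87122489239715 211.72786986085868 [[-0.821, 0.33, -0.466, 1.018], [0.571, 0.457, -0.682, 0.715], [-0.013, -0.826, -0.564, 0.631], [0.0, 0.0, 0.0, 1.0]]
top 511.50198636743363 278.82858090308076 210.65108959996405 [[0.028, -0.994, 0.109, 0.435], [-1.0, -0.028, -0.0, 0.022], [0.003, -0.109, -0.994, 1.115], [0.0, 0.0, 0.0, 1.0]]
{'clock': 0.1, 'joint_pos': array([ 9.93000878e-01,  1.50918642e-01,  1.43790760e+00,  5.18327119e-05,
        1.55382248e+00, -1.34013918e-01]), 'joint_vel': array([ 0.0009656 , -0.00081249, -0.00072884,  0.00063291, -0.0031363 ,
       -0.00015899]), 'joint_torque': array([ 5.34379418e-03, -7.14376402e+01, -5.71800256e+01, -1.19866304e-04,
        6.95327195e-03,  4.94796575e-05]), 'ee_pos': array([0.24677574, 0.5191215 , 0.23077528]), 'ee_rot': array([ 2.20074837e-01,  9.75482848e-01, -4.85917692e-04, -2.08277206e-04]), 'ft_force': array([-0.82715801, -0.15790549, -0.11879859]), 'ft_torque': array([0.01591285, 0.00991993, 0.0530862 ]), 'finger_gap': 0.08533009614258705}
```

View pics/top0.png

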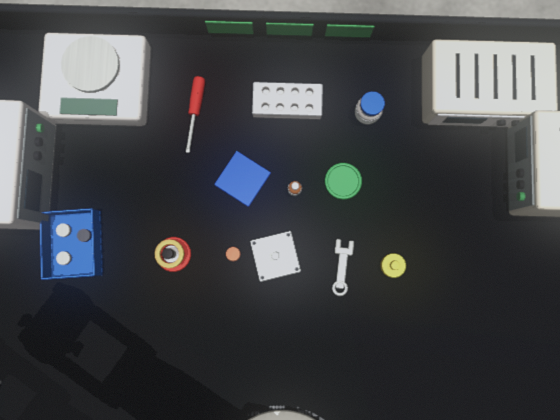

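View pics/scene0.png

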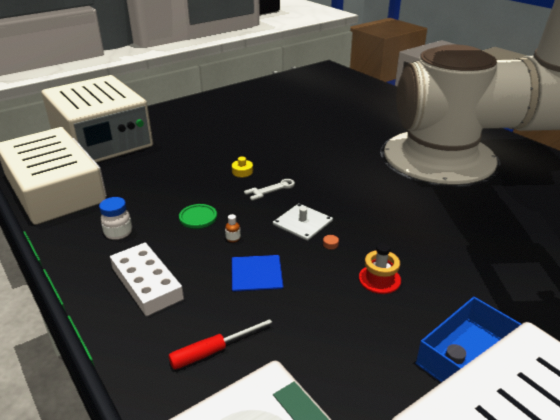

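Both views agree on the layout. In the top view the stack is at (172,254), the blue pad at (243,179), the vial at (295,188), the dish at (343,181), the ejector at (275,256), the spare at (233,254) and the yellow stand at (394,265). I'll measure these with colour, depth and the known heights, using both cameras.

```bash
cat > h.py <<'E'
from station import manip
import cv2, numpy as np
def cloud(name, d):
    m=manip.camera_model(name); v,u=np.mgrid[:d.shape[0],:d.shape[1]]
    p=np.stack([(u-m["cx"])/m["fx"]*d,(v-m["cy"])/m["fy"]*d,d],-1)
    E=m["extrinsics"]; return p@E[:3,:3].T+E[:3,3]
def measure(name, im, d, zlo, zhi, c, r):
    """points within r of c (world xy) and in height band: enclosing circle centre, diameter, median z"""
    P=cloud(name,d); s=(d>0)&(P[...,2]>zlo)&(P[...,2]<zhi)&(np.hypot(P[...,0]-c[0],P[...,1]-c[1])<r)
    q=P[s]
    if len(q)<5: return None
    (x,y),R=cv2.minEnclosingCircle(q[:,:2].astype(np.float32))
    return np.round([x,y,2*R,np.median(q[:,2]),len(q)],4), np.median(im[s],0)
E
python3 - <<'E'
from h import *
ims={n:(cv2.imread(f"pics/{n}0.png")[:,:,::-1],np.load(f"{n}0.npy")) for n in("top","scene")}
P=cloud("top",ims["top"][1])
T={"weight":((172,253),.068,.085,.03),"ring":((172,254),.040,.054,.05),"flange":((172,254),.003,.012,.06),"pad":((243,179),.003,.012,.08),
"dish":((343,181),.004,.016,.055),"ejplate":((275,256),.004,.013,.08),"ejpost":((275,256),.030,.045,.03),"standped":((394,265),.014,.026,.04),"standpost":((394,265),.032,.045,.03),"vial":((295,188),.045,.065,.03),"spare":((233,254),.009,.02,.03)}
for k,((u,v),a,b,r) in T.items():
    c=P[v,u]
    for n in ims: print(k,n,np.round(c,3),*(measure(n,*ims[n],a,b,c,r) or ["none"]))
E
```

```text
weight top [0.457 0.236 0.073] [4.572e-01 2.466e-01 2.400e-02 7.500e-02 1.100e+02] [68. 65. 66.]
weight scene [0.457 0.236 0.073] [4.584e-01 2.451e-01 2.550e-02 7.430e-02 1.280e+02] [25. 24. 26.]
ring top [0.455 0.235 0.076] [4.575e-01 2.490e-01 6.040e-02 4.580e-02 3.900e+02] [206. 191. 127.]
ring scene [0.455 0.235 0.076] [4.577e-01 2.467e-01 6.320e-02 4.540e-02 4.510e+02] [215. 159.  70.]
flange top [0.455 0.235 0.076] [4.552e-01 2.355e-01 1.194e-01 5.200e-03 4.120e+02] [156.  62.  55.]
flange scene [0.455 0.235 0.076] [4.538e-01 2.279e-01 1.133e-01 5.900e-03 4.590e+02] [165.  19.  14.]
pad top [0.624 0.102 0.007] [6.243e-01 1.027e-01 1.589e-01 6.200e-03 1.834e+03] [ 80. 122. 206.]
pad scene [0.624 0.102 0.007] [6.320e-01 1.107e-01 1.524e-01 5.800e-03 1.616e+03] [ 23.  79. 215.]
dish top [ 0.627 -0.117  0.005] [ 6.274e-01 -1.166e-01  1.081e-01  7.600e-03  9.710e+02] [103. 182. 125.]
dish scene [ 0.627 -0.117  0.005] [ 6.279e-01 -1.167e-01  8.400e-02  6.300e-03  6.630e+02] [ 39. 175.  69.]
ejplate top [0.458 0.027 0.035] [4.574e-01 2.720e-02 1.594e-01 8.200e-03 1.718e+03] [210. 212.
[... 477 characters left out ...]
8e-01  5.230e-02  1.960e-02  1.650e+02] [229. 208.  21.]
standpost top [ 0.446 -0.223  0.038] [ 4.459e-01 -2.241e-01  1.950e-02  3.780e-02  7.200e+01] [208.  209.  115.5]
standpost scene [ 0.446 -0.223  0.038] [ 4.472e-01 -2.253e-01  2.120e-02  3.630e-02  3.900e+01] [201. 180.  20.]
vial top [ 0.6   -0.011  0.056] [ 6.057e-01 -9.500e-03  1.500e-02  5.510e-02  4.300e+01] [207. 209. 212.]
vial scene [ 0.6   -0.011  0.056] [ 6.062e-01 -1.040e-02  1.980e-02  5.310e-02  5.600e+01] [165. 159. 152.]
spare top [0.46  0.117 0.016] [4.616e-01 1.192e-01 2.980e-02 1.410e-02 1.520e+02] [205. 151. 121.]
spare scene [0.46  0.117 0.016] [4.618e-01 1.182e-01 3.250e-02 1.350e-02 1.320e+02] [218.  117.5  68. ]
```

Heights and diameters match the given sizes, and the two cameras agree within about 2 mm. The pad, dish and flange still need colour masks, because bench noise got into those.

```bash
cat >> h.py <<'E'
HUE={"blue":(105,125),"green":(50,85),"red":(0,9)}
def hue_circle(name, im, d, col, c, r, zlo=-.02, zhi=.02):
    """centre of a coloured thing near c: (min-area-rect / enclosing circle) on world xy, largest blob only"""
    hsv=cv2.cvtColor(np.ascontiguousarray(im),cv2.COLOR_RGB2HSV); lo,hi=HUE[col]
    P=cloud(name,d)
    s=(cv2.inRange(hsv,(lo,110,60),(hi,255,255))>0)&(d>0)&(np.hypot(P[...,0]-c[0],P[...,1]-c[1])<r)&(P[...,2]>zlo)&(P[...,2]<zhi)
    q=P[s][:,:2].astype(np.float32); (x,y),R=cv2.minEnclosingCircle(q); b=cv2.minAreaRect(q*1000)
    return "circ",np.round([x,y,2*R],4),"rect",np.round(np.r_[b[0],b[1],b[2]],1),"mean",q.mean(0),len(q)
E
python3 - <<'E'
from h import *
for n in("top","scene"):
    a=(cv2.imread(f"pics/{n}0.png")[:,:,::-1],np.load(f"{n}0.npy"))
    print(n,"pad",*hue_circle(n,*a,"blue",(.624,.103),.075))
    print(n,"dish",*hue_circle(n,*a,"green",(.627,-.117),.06))
    print(n,"flange",*hue_circle(n,*a,"red",(.4575,.248),.06,.0,.012))
from scipy.spatial.transform import Rotation as R
for ang in (0,90,45):
  for p in [(.458,.246,.05),(.624,.103,.15),(.627,-.117,.15),(.446,-.2245,.15),(.459,.0275,.15)]:
    t=np.deg2rad(ang); y=np.array([np.cos(t),np.sin(t),0]);z=np.array([0,0,-1]);x=np.cross(y,z)
    q=R.from_matrix(np.stack([x,y,z],1)).as_quat(); s=manip.solve_ik(p,q); print(ang,p,None if s is None else np.round(s,2))
E
```

```text
top pad circ [0.6285 0.1042 0.1291] rect [627.6 105.1  95.   94.6  58.9] mean [0.62645286 0.10452062] 1807
top dish circ [ 0.6281 -0.1175  0.0838] rect [ 627.4 -117.7   79.1   81.5    4.3] mean [ 0.6263324  -0.11859625] 928
top flange circ [0.4566 0.2483 0.0766] rect [456.4 239.8  57.3  74.5  87.2] mean [0.45508733 0.23155484] 303
scene pad circ [0.6235 0.1009 0.1335] rect [624.  100.1 102.3  92.6  58.8] mean [0.62807053 0.1062621 ] 1748
scene dish circ [ 0.6261 -0.1254  0.0992] rect [ 623.4 -124.    98.2   77.8   61.1] mean [ 0.62756103 -0.1166217 ] 741
scene flange circ [0.4551 0.2454 0.0804] rect [461.2 250.9  62.1  76.2  40.7] mean [0.46852115 0.25771746] 508
0 (0.458, 0.246, 0.05) [ 0.34  0.17  1.8  -0.    1.17  0.34]
0 (0.624, 0.103, 0.15) [ 0.04  0.31  1.41 -0.    1.42  0.04]
0 (0.627, -0.117, 0.15) [-0.31  0.32  1.4  -0.    1.43 -0.31]
0 (0.446, -0.2245, 0.15) [-0.62  0.04  1.73 -0.    1.38 -0.62]
0 (0.459, 0.0275, 0.15) [-0.11 -0.05  1.81 -0.    1.38 -0.11]
90 (0.458, 0.246, 0.05) [ 0.34  0.17  1.8  -0.    1.17 -1.23]
90 (0.624, 0.103, 0.15) [ 0.04  0.31  1.41 -0.    1.42 -1.53]
90 (0.627, -0.117, 0.15) [-0.31  0.32  1.4  -0.    1.43 -1.88]
90 (0.446, -0.2245, 0.15) [-0.62  0.04  1.73 -0.    1.38 -2.19]
90 (0.459, 0.0275, 0.15) [-0.11 -0.05  1.81 -0.    1.38 -1.68]
45 (0.458, 0.246, 0.05) [ 0.34  0.17  1.8  -0.    1.17 -0.44]
45 (0.624, 0.103, 0.15) [ 0.04  0.31  1.41 -0.    1.42 -0.74]
45 (0.627, -0.117, 0.15) [-0.31  0.32  1.4  -0.    1.43 -1.09]
45 (0.446, -0.2245, 0.15) [-0.62  0.04  1.73 -0.    1.38 -1.41]
45 (0.459, 0.0275, 0.15) [-0.11 -0.05  1.81 -0.    1.38 -0.89]
```

```bash
cat >> h.py <<'E'
from scipy.spatial.transform import Rotation as R
def down(deg=0):
    t=np.deg2rad(deg); y=np.array([np.cos(t),np.sin(t),0]); z=np.array([0,0,-1.])
    return R.from_matrix(np.stack([np.cross(y,z),y,z],1)).as_quat()
def log(s):
    st=manip.state(); print(s,round(st["clock"],1),"p",np.round(st["ee_pos"],4),"F",np.round(st["ft_force"],1),"gap",round(st["finger_gap"],4))
def over(xy,z=.17,deg=0): manip.movep([*xy,z],down(deg))
def to(xy,z,feed=.15): manip.line_to([*xy,z],feed=feed)
def lower(xy,z0,zmin,f=4.):
    """from z0 step 1 mm down until the upward force grows by f, at most to zmin"""
    to(xy,z0,.1); manip.dwell(.2); b=manip.state()["ft_force"][2]; z=z0
    while z>zmin:
        z=max(z-.001,zmin); to(xy,z,.02)
        if manip.state()["ft_force"][2]-b>f: break
    log(f"lowered to {z:.4f}, F0 {b:.1f}")
E
python3 - <<'E'
from h import *
w=(.4577,.2460); p=(.627,.1045)
over(w,.15); to(w,.050,.12); log("at"); manip.close_gripper(); log("closed")
to(w,.16); log("up")
over(p,.16); lower(p,.030,.0245); 
im,d=manip.grab_frame("scene"); cv2.imwrite("pics/s1.png",cv2.resize(im[150:350,150:450,::-1],None,fx=2,fy=2))
E
```

```text
at 2.4 p [0.4581 0.2462 0.0507] F [ 0.3  0.4 -0.8] gap 0.0853
closed 3.0 p [0.4578 0.246  0.0502] F [-0.6 -1.2  5.6] gap 0.0215
up 3.9 p [0.4573 0.2458 0.1589] F [-0.1 -0.3 -2.1] gap 0.0216
lowered to 0.0250, F0 -0.4 7.7 p [0.6274 0.1046 0.0261] F [-4.6 -0.6 15. ] gap 0.0214
```

View pics/s1.png

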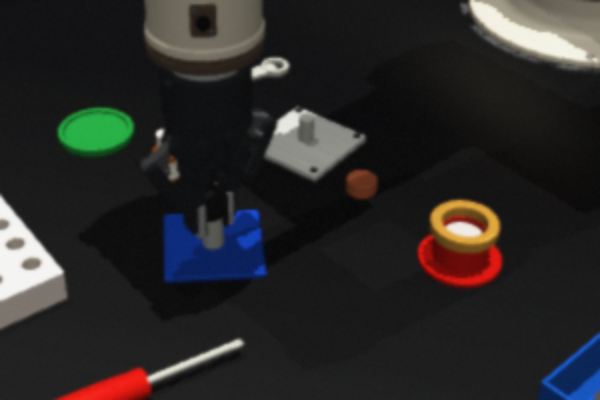

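The weight (about (214,235) in the crop) is upright in contact on the pad. The ring stayed on the holder at (464,225). I'll release, retract and verify.

```bash
python3 - <<'E'
from h import *
p=(.627,.1045)
manip.gripper_open(); to(p,.13); over((.4,.09),.25); log("clear")
for n in ("top","scene"):
    im,d=manip.grab_frame(n)
    print(n,"weight",measure(n,im,d,.044,.058,p,.03)[0],"ring",measure(n,im,d,.040,.054,(.4575,.248),.05)[0])
    print("flange",*hue_circle(n,im,d,"red",(.4575,.248),.06,.0,.012))
    print("pad",*hue_circle(n,im,d,"blue",p,.075))
cv2.imwrite("pics/s2.png",cv2.resize(im[150:350,150:450,::-1],None,fx=2,fy=2))
E
```

```text
clear 10.2 p [0.4006 0.09   0.2494] F [ 1.  -0.1 -0.6] gap 0.0852
top weight [6.257e-01 1.055e-01 2.420e-02 5.120e-02 1.000e+02] ring [4.743e-01 2.466e-01 4.660e-02 4.610e-02 1.010e+02]
flange circ [0.4805 0.2402 0.0544] rect [484.7 238.5  54.   14.3  67.7] mean [0.4842866  0.23588414] 94
pad circ [0.6286 0.1042 0.1295] rect [627.5 105.1  95.3  95.1  58.1] mean [0.6260429  0.10435778] 1691
scene weight [6.265e-01 1.040e-01 2.580e-02 4.990e-02 1.190e+02] ring [4.571e-01 2.469e-01 6.280e-02 4.530e-02 4.620e+02]
flange circ [0.4558 0.2461 0.0794] rect [460.8 252.1  63.3  75.   43.4] mean [0.46841562 0.2577112 ] 501
pad circ [0.624  0.1014 0.1311] rect [624.3 100.8 101.1  92.7  58.8] mean [0.62983674 0.10891248] 1550
```

View pics/s2.png

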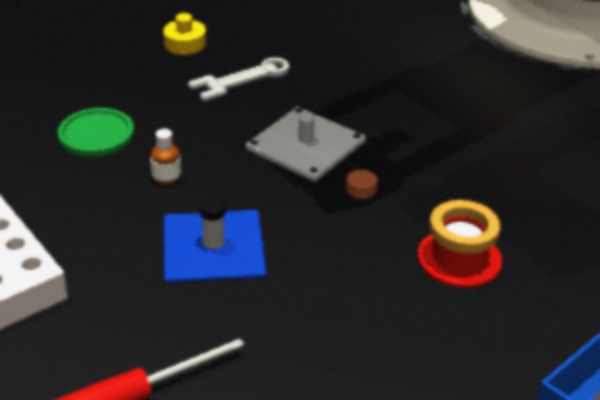

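The weight stands upright at (213,230) in the crop, centred on the pad, with its top at 51 mm as it should be. Nothing else moved. The ring is next.

```bash
python3 - <<'E'
from h import *
c=(.4573,.2473); s=(.4465,-.2245)
over(c,.13); to(c,.018,.12); log("at"); manip.close_gripper(); log("closed")
to(c,.15,.1); log("up")
im,d=manip.grab_frame("scene"); cv2.imwrite("pics/s3.png",cv2.resize(im[150:350,250:550,::-1],None,fx=2,fy=2))
E
```

```text
at 12.3 p [0.4577 0.2474 0.0188] F [0.9 0.3 0.4] gap 0.0855
closed 12.7 p [0.4577 0.2475 0.0192] F [-6.2 -3.2 16.1] gap 0.0581
up 14.1 p [0.4571 0.2472 0.1494] F [-0.1  0.6 -1.1] gap 0.0583
```

View pics/s3.png

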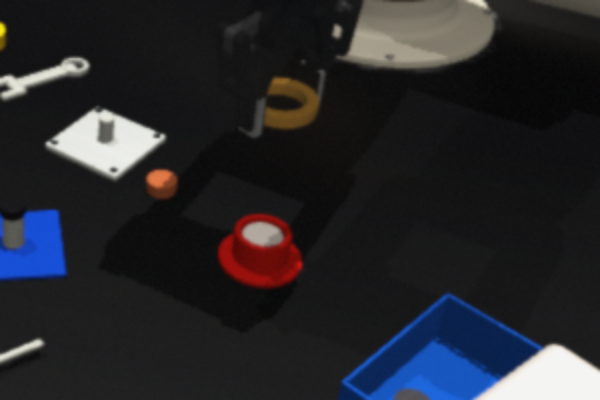

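The ring at (290,103) is held level in the jaws, and the disc sits in the holder at (262,235). Now I'll place the ring on the stand.

```bash
python3 - <<'E'
from h import *
s=(.4465,-.2245)
over(s,.15); lower(s,.010,.0025)
manip.gripper_open(); to(s,.13); over((.46,.0),.25)
for n in ("top","scene"):
    im,d=manip.grab_frame(n)
    print(n,"ring",measure(n,im,d,.026,.035,s,.05),"post",measure(n,im,d,.036,.045,s,.05))
    print("cell",measure(n,im,d,.031,.038,(.4575,.247),.04))
cv2.imwrite("pics/s4.png",cv2.resize(im[120:320,150:450,::-1],None,fx=2,fy=2)); log("end")
E
```

```text
lowered to 0.0050, F0 -0.4 18.9 p [ 0.4466 -0.2246  0.0053] F [-2.7  1.6  7.1] gap 0.0584
top ring (array([ 4.482e-01, -2.224e-01,  6.060e-02,  3.160e-02,  3.560e+02]), array([207., 193., 131.])) post (array([ 4.483e-01, -2.237e-01,  5.450e-02,  3.810e-02,  6.400e+01]), array([210., 210., 124.]))
cell (array([4.569e-01, 2.483e-01, 5.070e-02, 3.310e-02, 2.510e+02]), array([201.,  82.,  79.]))
scene ring (array([ 4.500e-01, -2.257e-01,  6.660e-02,  3.080e-02,  2.220e+02]), array([198. , 149.5,  53. ])) post (array([ 4.472e-01, -2.248e-01,  1.840e-02,  3.720e-02,  2.100e+01]), array([242., 228.,  25.]))
cell (array([4.572e-01, 2.472e-01, 5.200e-02, 3.330e-02, 2.510e+02]), array([227.,  28.,  21.]))
end 21.4 p [ 0.46  -0.001  0.249] F [0.8 0.1 0. ] gap 0.0853
```

View pics/s4.png

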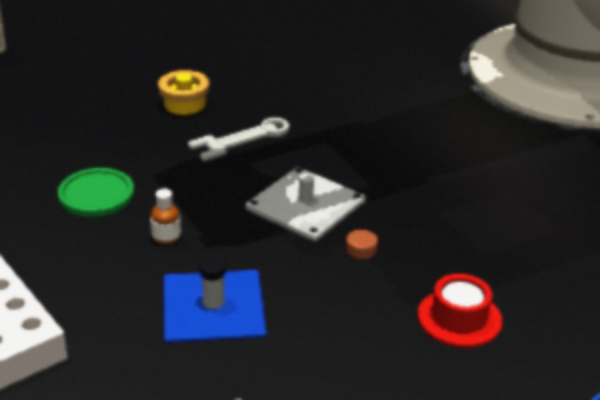

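The ring lies flat over the yellow post at (184,85), with its top at about 32 mm as expected. Next is the holder, centred at (0.457, 0.2476).

```bash
python3 - <<'E'
from h import *
c=(.457,.2476); e=(.4593,.0275)
over(c,.13); to(c,.007,.12); log("at"); manip.close_gripper(); log("closed")
to(c,.10,.1); log("up"); over(e,.12); to(e,.05,.08); log("over post")
im,d=manip.grab_frame("scene"); cv2.imwrite("pics/s5.png",cv2.resize(im[140:290,200:400,::-1],None,fx=3,fy=3))
print(measure("scene",im,d,.07,.083,e,.035)); im,d=manip.grab_frame("top"); print(measure("top",im,d,.07,.083,e,.035))
E
```

```text
at 23.6 p [0.4574 0.2477 0.0077] F [ 0.6 -0.4  0.3] gap 0.0854
closed 24.1 p [0.4572 0.2477 0.0078] F [-5.3 -0.8 11.8] gap 0.0483
up 25.2 p [0.4567 0.2475 0.0993] F [ 0.   0.9 -3.2] gap 0.0479
over post 27.1 p [0.4596 0.0275 0.0504] F [-0.4 -0.2 -1.2] gap 0.0483
(array([4.594e-01, 3.160e-02, 6.910e-02, 7.390e-02, 3.160e+02]), array([113. ,  34.5,  31.5]))
None
```

View pics/s5.png

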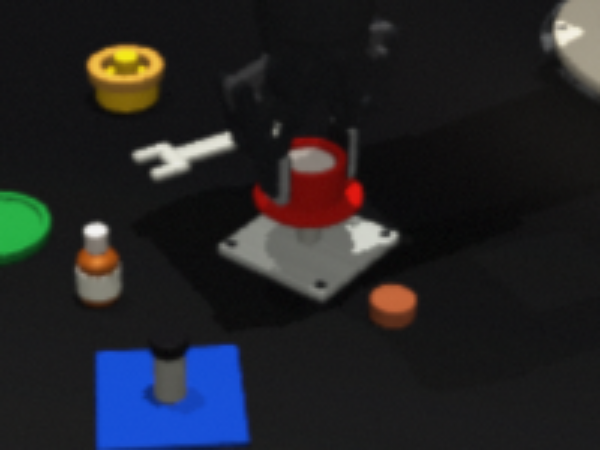

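The holder at (310,185) is level and centred over the post at (310,235). I'll lower it fully.

```bash
python3 - <<'E'
from h import *
e=(.4593,.0275)
for z in (.034,.026,.019): to(e,z,.03); log("z")
lower(e,.018,.0125,6)
im,d=manip.grab_frame("scene"); cv2.imwrite("pics/s6.png",cv2.resize(im[140:290,200:400,::-1],None,fx=3,fy=3))
manip.gripper_open(); to(e,.12); over((.45,-.12),.25)
for n in ("top","scene"):
    im,d=manip.grab_frame(n)
    print(n,"disc",measure(n,im,d,.054,.066,e,.04),"rim",measure(n,im,d,.038,.047,e,.04))
    print("flange",*hue_circle(n,im,d,"red",e,.06,.008,.02))
cv2.imwrite("pics/s7.png",cv2.resize(im[140:290,200:400,::-1],None,fx=3,fy=3)); log("end")
E
```

```text
z 27.9 p [0.4594 0.0275 0.0341] F [-0.5  0.2 -1.5] gap 0.0484
z 28.3 p [0.4592 0.0275 0.0258] F [-0.5  0.3 -1.1] gap 0.0483
z 28.6 p [0.4591 0.0275 0.0188] F [ 0.2 -0.1 -1.5] gap 0.0481
lowered to 0.0150, F0 -1.5 29.9 p [0.4594 0.0275 0.0158] F [-8.9 -0.5 18.4] gap 0.0483
top disc (array([4.611e-01, 2.890e-02, 3.520e-02, 6.050e-02, 2.300e+02]), array([210., 212., 215.])) rim (array([4.613e-01, 2.880e-02, 4.950e-02, 4.200e-02, 1.820e+02]), array([193.,  80.,  77.]))
flange circ [0.4609 0.0279 0.0708] rect [460.5  27.5  68.6  68.9   1.5] mean [0.4594801  0.02646787] 410
scene disc (array([4.624e-01, 2.580e-02, 3.880e-02, 5.930e-02, 1.660e+02]), array([239., 233., 228.])) rim (array([4.625e-01, 2.830e-02, 5.000e-02, 4.150e-02, 1.520e+02]), array([160.,  43.,  38.]))
flange circ [0.4607 0.0286 0.0758] rect [465.5  33.9  59.9  70.8  52.5] mean [0.47093502 0.04053678] 328
end 32.1 p [ 0.4499 -0.1188  0.2485] F [-0.5  0.1 -0.3] gap 0.0854
```

View pics/s7.png

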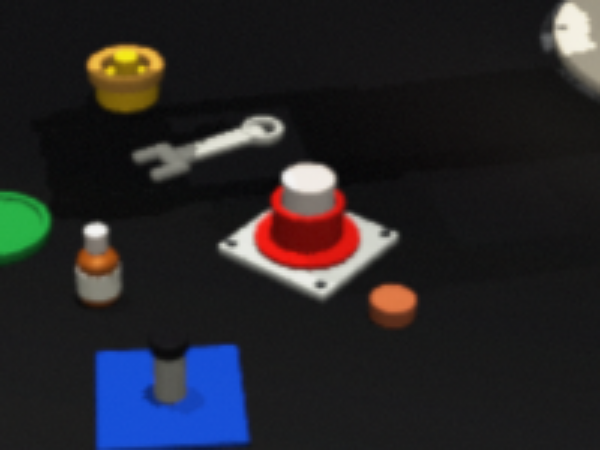

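The holder is fully down (rim at 42 mm) and the disc is raised level at (308,180), with its top at 60 mm as expected. Now I'll lift the disc.

```bash
python3 - <<'E'
from h import *
e=(.4612,.0278); t=(.627,-.117)
over(e,.13); to(e,.0435,.1); log("at"); manip.close_gripper(); log("closed")
to(e,.07,.04); to(e,.15,.12); log("up")
over(t,.15); to(t,.05,.1); log("over dish")
im,d=manip.grab_frame("scene"); cv2.imwrite("pics/s8.png",cv2.resize(im[140:290,150:350,::-1],None,fx=3,fy=3))
E
```

```text
at 33.9 p [0.4616 0.0277 0.0441] F [-0.7 -1.2 -0.1] gap 0.0851
closed 34.5 p [0.4613 0.0278 0.044 ] F [-3.   0.4  8.4] gap 0.0336
up 36.1 p [0.4608 0.0278 0.1492] F [ 0.7 -0.4 -1.5] gap 0.0335
over dish 38.1 p [ 0.6274 -0.1171  0.0507] F [ 0.4  0.3 -1.3] gap 0.0332
```

View pics/s8.png

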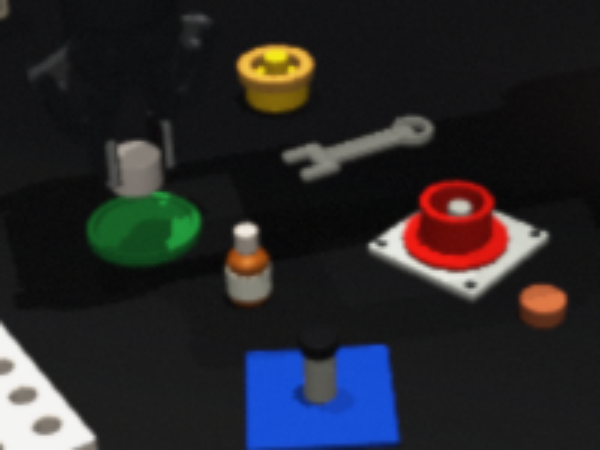

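The disc at (137,168) is held level above the dish, and the holder stayed down on the ejector at (457,225). I'll lower the disc into the dish.

```bash
python3 - <<'E'
from h import *
t=(.627,-.117)
lower(t,.018,.011)
manip.gripper_open(); to(t,.13); over((.33,.30),.28)
for n in ("top","scene"):
    im,d=manip.grab_frame(n)
    print(n,"disc",measure(n,im,d,.025,.036,t,.04),"dish",*hue_circle(n,im,d,"green",t,.06))
    for k,a,b,c in(("weight",.044,.058,(.627,.1045)),("ring",.026,.035,(.4465,-.2245)),("rim",.038,.047,(.4612,.028)),("vial",.045,.065,(.606,-.01)),("spare",.009,.02,(.4616,.119))):
        print(k,(measure(n,im,d,a,b,c,.04) or [None])[0])
cv2.imwrite("pics/s9.png",cv2.resize(im[110:310,150:450,::-1],None,fx=2.6,fy=2.6)); log("end")
E
```

```text
lowered to 0.0130, F0 -1.6 40.1 p [ 0.6271 -0.1171  0.0141] F [-7.3  1.5 15.4] gap 0.0339
top disc (array([ 6.290e-01, -1.159e-01,  3.630e-02,  3.040e-02,  2.180e+02]), array([209., 211., 214.])) dish circ [ 0.6278 -0.1175  0.0834] rect [ 628.  -117.5   79.8   81.3    0.9] mean [ 0.62638074 -0.11665506] 604
weight [6.260e-01 1.051e-01 2.400e-02 5.200e-02 1.000e+02]
ring [ 4.484e-01 -2.221e-01  6.060e-02  3.180e-02  3.540e+02]
rim [4.628e-01 2.910e-02 4.970e-02 4.190e-02 1.840e+02]
vial [ 6.057e-01 -9.500e-03  1.500e-02  5.480e-02  4.400e+01]
spare [4.614e-01 1.190e-01 2.950e-02 1.390e-02 1.520e+02]
scene disc (array([ 6.298e-01, -1.172e-01,  3.770e-02,  2.920e-02,  1.530e+02]), array([243., 242., 241.])) dish circ [ 0.6258 -0.124   0.0988] rect [ 625.1 -121.    93.    77.8   60.9] mean [ 0.6302178 -0.1085102] 483
weight [6.265e-01 1.037e-01 2.620e-02 5.000e-02 1.230e+02]
ring [ 4.508e-01 -2.255e-01  6.490e-02  3.090e-02  2.130e+02]
rim [4.637e-01 2.670e-02 5.270e-02 4.100e-02 1.490e+02]
vial [ 6.067e-01 -1.080e-02  1.700e-02  5.330e-02  5.800e+01]
spare [4.612e-01 1.177e-01 3.150e-02 1.350e-02 1.340e+02]
end 43.6 p [0.3305 0.2997 0.2797] F [0.4 1.3 0.3] gap 0.0856
```

View pics/s9.png

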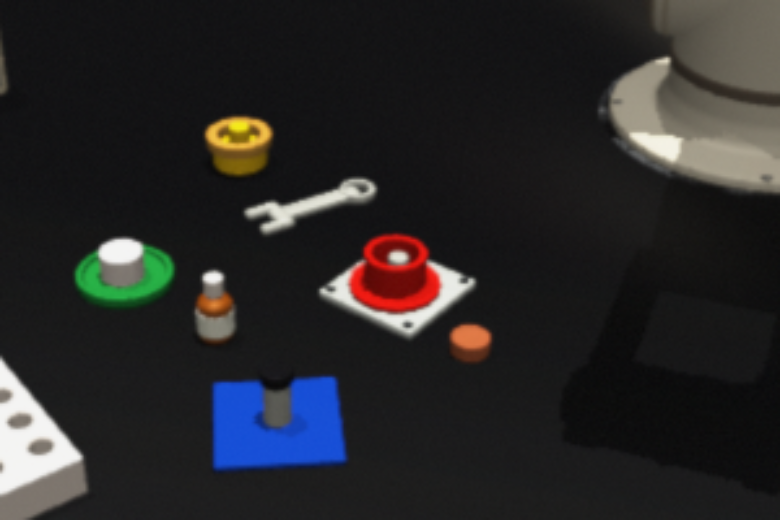

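The disc lies flat in the dish at (123,262), its top at 30 mm and within about 2 mm of the dish centre. The weight, ring and holder are in place, and the vial and spare haven't moved. I'm handing in.

```bash
python3 -c "
from station import manip
print(manip.hand_in())"
```

```text
the job is handed in; nothing more can be done
None
```

The stack is apart in the order asked and the job is handed in. The last pictures were taken at about 44 s of the 128 s allowed.

- **Weight:** it stands upright on the blue pad, about 2 mm from the middle, with its top at 50–52 mm (51 expected).
- **Ring:** it lies flat over the yellow post, with its top at about 31–32 mm (32 expected). It sits about 2–4 mm off-centre.
- **Holder:** it is fully down on the ejector, with its rim at 41–42 mm (42 expected). It shifted about 2 mm sideways when I took the disc out.
- **Disc:** it lies flat and the same way up in the green dish, with its top at 29–30 mm (30 expected). It is about 2–3 mm from the middle.
- **Vial and copper disc:** they are within about 1 mm of where they were at the start.

No check failed, and the highest wrist force I read was about 20 N. The two cameras disagreed by up to about 3 mm on some positions. The side camera's outlines of the pad and dish were less reliable, so I used the top camera's values for those.

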